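Lay the heel tips on the shoes

ROBOT

A 6-joint arm with a two-finger parallel gripper is mounted at the origin on the work surface. World frame = base frame: x ahead of the robot, y to its left, z up, the work surface at z = 0. Lengths are in m, angles in rad, forces in N, time in s.
With the tool pointing down it reaches from about 0.35 to 0.975 m from the base axis. Payload 4.9 kg.
Tool frame: the origin (TCP) lies on the centre line of the jaws, within the pads' length; the fingertips stand tips_ahead ahead of it and the grasp point (between the pads) lies 6 mm ahead of it (tips_ahead is the distance from the TCP to the fingertips, in m); z points along the fingers, x is the direction in which the jaws open and shut, and the axes are right-handed (so a half turn about z gives the same grasp; the last joint's range is limited). The gripper opens to 85 mm and grips with 20 to 120 N. Pads are 22 mm wide; open, the fingers measure 114 mm over their backs; the gripper's body (76 mm by 85 mm) begins 54 mm behind the grasp point. The pads swing forward as they close: fully open they stand 13 mm farther back than shut.
Start: joints at [1.216, 0.053, 1.613, -0, 1.476, -0.119], TCP at [0.146, 0.608, 0.256] pointing down, gripper open.
Joint ranges: [-3.01, 3.01], [-1.01, 2.22], [0.06, 2.58], [-1.02, 4.17], [0.09, 2.62], [-3.14, 3.14]. Speed limits (rad/s): [2.57, 2.57, 3.14, 3.14, 3.14, 3.14].

INTERFACE

Orientations are given as a unit quaternion [w, x, y, z].
In Python, from plant import state, read_camera, finish_job, tips_ahead gives the robot as it stands.
- The arm moves only by the tool jog_arm, never from a script. Its argument "motion" is a list of rows, each an object with "linear": the shift along the tool's x, y, z in mm, a list of three; "delta_rot": the turn, a rotation vector about the tool's x, y, z in rad, a list of three. A call has 1 to 5 rows; each row is the pose to reach, as a shift and turn from the pose commanded when the call began, along the tool's axes at that moment; what a row does not reach only later rows make up. A row lasts 1/10 s, in which the tool goes at most 50 mm and 8.59 degrees, less where a joint would pass 70% of its speed; a pose out of reach is approached as far as the arm can. A call with a gripper value outside its range is refused whole. "claw" is the closure in counts, from 0 (fully open) to 255 (shut), set as the call begins (left out, the last holds). The fingers move at their own pace and stop on an object; "grip_force" is the grip in N (left out, the last holds). Time passes only in rows, so rows that repeat a pose let the fingers close. It gives the time, the measured TCP pose, the force and the opening at its end, in the units of the state.
- state(): the state, without advancing time (a new reading comes with each control period).
- read_camera(name): name is "scene" or "top" or "wrist"; returns a dict with "frame" (400x640x3 uint8, red, green, blue), "vfov" (degrees; the focal length in pixels is half the picture's height over the tangent of half this angle, whatever the lens; pixels are square), "cx", "cy" (the principal point, pixels), "T" (4x4, takes a point from camera to world coordinates). Camera axes: x right, y up, looking along -z (the intrinsics and any distortion apply to the point x, -y, -z); pixel columns grow to the right and rows downward; lengths in m; the calibration is good to about 2 mm. A picture is of the moment at which its call begins. There is no depth.
- finish_job(): hands the job in, once; it reports no verdict.
The state is a dict: "time": time; "joint_positions": joint angles; "joint_vel": joint speeds; "joint_torque": joint torques, N m; "eef_pos": TCP position; "orientation": TCP orientation; "contact_force": force on the tool from outside, world axes, zero at the start; "torque": the same for the moment, N m; "opening": finger opening in m.
Only numpy, scipy, OpenCV 4.12 (cv2) and the standard library are available. Lean on these libraries where they do the work, as an engineer would, in place of code of your own. Each camera call takes 0.05 s, during which the arm holds its last target.

TASK

Three upturned shoes wait for new heel tips: pick out the D-shaped, the square and the small round white tip and lay each flat on the heel of its own shape and size, covering the heel with its edges lined up by eye; the D's straight edge goes towards the shoe's toe. Leave the large round tip, the two brass buckles and the heel puller lying where they are.

Things in the scene. Friction and masses are not known exactly. Their poses are not given: they have to be found in the camera images.
- tip_d_mid (a point): White plastic heel tip, 12 mm thick, loose and flat on the mat (mat top at 3 mm). D-shaped: 59 mm long along its x, 54 mm wide along its y; the straight edge is at x = +29.5 mm, the round end (radius 27 mm) at x = -29.5 mm, the sides are straight and parallel from x = -2.5 to +29.5 mm. This point is the middle of its length, width and thickness. The frame turns with it, z up.
- tip_square_mid (a point): White plastic heel tip, 12 mm thick, loose and flat on the mat (mat top at 3 mm). Square, 40 by 40 mm, sides along its x and y. This point is its centre, half-way up. The frame turns with it, z up.
- tip_round_mid (a point): White plastic heel tip, 12 mm thick, loose and flat on the mat (mat top at 3 mm). The small round one: a disc of 30 mm diameter. This point is its centre, half-way up. The frame turns with it, z up.
- tip_big_mid (a point): White plastic heel tip, 12 mm thick, loose and flat on the mat (mat top at 3 mm). The large round one: a disc of 48 mm diameter, fits none of the heels; it stays where it is. This point is its centre, half-way up.
- heel_d (a point): D-shaped wooden heel of a fixed upturned shoe (+x to the toe, away from the robot; shoe reaches 35 mm behind and 190 mm ahead of the heel, 84 mm wide, sole 80 mm up). Same outline as the D tip, straight edge to the toe. This point is the middle of the STRAIGHT EDGE of its flat top; the top's centre is 29.5 mm from it along -x. Top 110 mm above the work surface; a laid tip's middle is 6 mm higher.
- heel_square (a point): Square wooden heel of a fixed upturned shoe (+x to the toe, away from the robot; shoe reaches 35 mm behind and 190 mm ahead of the heel, 84 mm wide, sole 80 mm up). 40 by 40 mm, sides along x and y. This point is the centre of its flat top, 118 mm above the work surface; a laid tip's middle is 6 mm higher.
- heel_round (a point): Round wooden heel of a fixed upturned shoe (+x to the toe, away from the robot; shoe reaches 35 mm behind and 190 mm ahead of the heel, 84 mm wide, sole 80 mm up). 30 mm diameter at the top, 44 mm at the sole. This point is the centre of its flat top, 124 mm above the work surface; a laid tip's middle is 6 mm higher.
- buckle1_mid (a point): Flat brass buckle, a 44 by 30 mm frame 6 mm thick with bars, lying loose on the mat on the robot's right (-y) between two tips; stays put. This point is its centre, half-way up; its x runs along its length.
- buckle2_mid (a point): The other brass buckle, the same, on the robot's left (+y); stays put.
- puller_mid (a point): Steel heel puller (pincers), 190 mm long along its x, 48 mm wide, 14 mm high, lying loose on the mat in the middle with its jaws away from the robot; stays put. This point is the middle of its length, 6 mm up.
Not all that is in view belongs to the job. What is shaped like the part that bears tip_square_mid but purple is not meant.

How it is judged:
At the end, for the whole second after the job is handed in: D, square and small round tip at rest, flat (0.1 rad) on the heel of their shape, centred within 10 mm (D: 10 along, 10 across); D and square turned with the heel within 0.2 rad, D's straight edge to the toe; large round tip, buckles and puller within 20 mm of their start (z of tip_d_mid in the frame of heel_d between 0.002 and 0.01 m and angle between each of tip_d_mid, tip_square_mid, tip_round_mid's own z axis and vertical below 0.1 rad and linear speed of each of tip_d, tip_square, tip_round below 0.02 m/s and x of tip_d_mid in the frame of heel_d between -0.0395 and -0.0195 m and y of tip_d_mid in the frame of heel_d between -0.01 and 0.01 m and x of heel_d in the frame of tip_d_mid above 0.01 m and angle between the x axis of tip_d_mid and the x axis of heel_d, either way round below 0.2 rad and z of tip_square_mid in the frame of heel_square between 0.002 and 0.01 m and horizontal distance between tip_square_mid and heel_square below 0.01 m and (angle between the x axis of tip_square_mid and the x axis of heel_square, either way round below 0.2 rad or angle between the x axis of tip_square_mid and the y axis of heel_square, either way round below 0.2 rad) and z of tip_round_mid in the frame of heel_round between 0.002 and 0.01 m and horizontal distance between tip_round_mid and heel_round below 0.01 m and distance of each of tip_big_mid, puller_mid, buckle1_mid, buckle2_mid from where it was at the start of the episode below 0.02 m); the robot touches nothing.
It fails at once if the large round heel tip is moved more than 20 mm (distance of tip_big_mid from where it was at the start of the episode above 0.02 m).
It fails at once if the heel puller is moved more than 20 mm (distance of puller_mid from where it was at the start of the episode above 0.02 m).
It fails at once if the first buckle is moved more than 20 mm (distance of buckle1_mid from where it was at the start of the episode above 0.02 m).
It fails at once if the second buckle is moved more than 20 mm (distance of buckle2_mid from where it was at the start of the episode above 0.02 m).
It also fails if it takes over 83 s, if anything falls off the work surface, if the arm or the gripper's body presses on something with over 40 N, if the wrist force passes 120 N, or if a joint passes its speed limit or range.

## Working session

There is one attempt and no reset: what is moved stays moved. The work goes in short steps, Python scripts to look and compute and a tool call to move; the robot and the scene stay as the last step left them, time stands still between calls to the robot, and variables do not carry over. Pictures are saved under pics/ and viewed, and the job is handed in when it is done.

Besides the shell and the picture viewer there is one more tool, called after "Call:" by a JSON object that holds its "method" and its "body", one argument or row to a line. jog_arm: Moves the arm, as the interface text tells. Its arguments: {"type":"object","properties":{"motion":{"type":"array"},"claw":{"type":"number"},"grip_force":{"type":"number"}},"required":["motion"]}

```bash
mkdir -p pics; ls
cat > h.py <<'E'
import numpy as np, cv2
from plant import state, read_camera, finish_job, tips_ahead
def snap(n,tag):
    c=read_camera(n); cv2.imwrite(f'pics/{tag}.png',c['frame'][:,:,::-1]); return c
E
python3 - <<'E'
from h import *
import pickle
print(state(), tips_ahead)
d={}
for n in ['scene','top','wrist']:
    c=snap(n,n+'0'); d[n]=c; print(n,c['vfov'],c['cx'],c['cy'],c['T'].round(3).tolist(),[k for k in c])
pickle.dump(d,open('c0.pkl','wb'))
E
```

```text
pics
{'time': 0.0, 'joint_positions': array([ 1.21601483e+00,  5.33672031e-02,  1.61428434e+00,  2.50485730e-05,
        1.47600822e+00, -1.19017022e-01]), 'joint_vel': array([ 0.0006864 , -0.00119742, -0.00140115,  0.00022977,  0.00104116,
       -0.00096126]), 'joint_torque': array([-1.38356147e-03, -3.93674541e+01, -3.70179033e+01, -2.47154003e-04,
        7.18211144e-03, -7.68696850e-06]), 'eef_pos': array([0.14579608, 0.6071716 , 0.25506233]), 'orientation': array([ 5.28264815e-04,  7.85362143e-01,  6.19035731e-01, -8.88441434e-04]), 'contact_force': array([0.64793089, 0.47838861, 0.49144237]), 'torque': array([-0.01370636, -0.04614132, -0.02861614]), 'opening': 0.08561995512252704} 0.025
scene 49.20250906719561 320.00496839326814 196.3357538829016 [[0.5, -0.731, 0.465, 0.975], [0.866, 0.43, -0.255, -0.232], [-0.014, 0.53, 0.848, 0.919], [0.0, 0.0, 0.0, 1.0]] ['frame', 'vfov', 'cx', 'cy', 'T']
top 54.22738932005945 312.5600587071517 201.10700889459218 [[0.017, 0.984, -0.175, 0.373], [-1.0, 0.017, -0.004, -0.002], [-0.001, 0.175, 0.985, 0.915], [0.0, 0.0, 0.0, 1.0]] ['frame', 'vfov', 'cx', 'cy', 'T']
wrist 69.37587232993714 325.0625717146709 199.76153376787255 [[0.233, -0.931, -0.281, 0.075], [0.973, 0.222, 0.069, 0.625], [-0.002, -0.289, 0.957, 0.373], [0.0, 0.0, 0.0, 1.0]] ['frame', 'vfov', 'cx', 'cy', 'T']
```

View pics/top0.png

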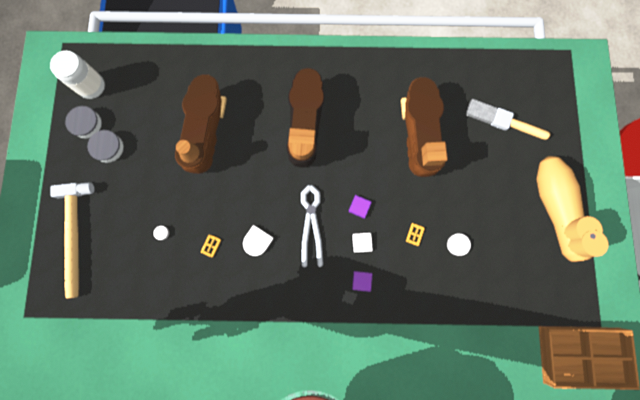

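View pics/scene0.png

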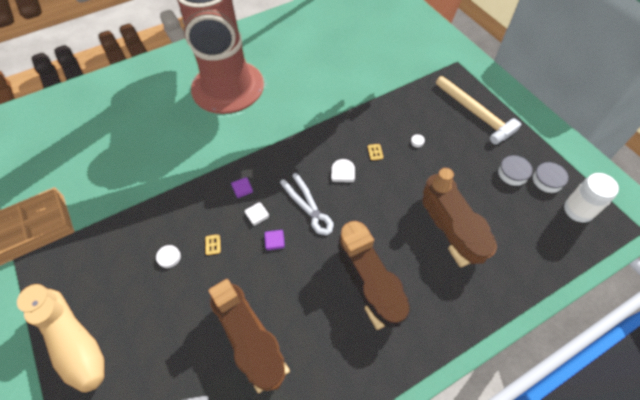

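View pics/wrist0.png

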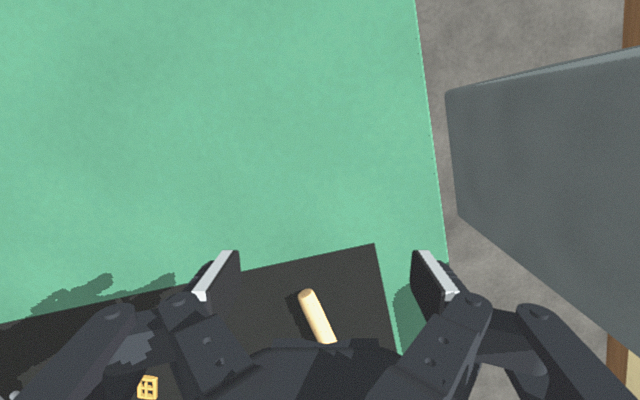

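```bash
cat >> h.py <<'E'
def K(c):
    f=200/np.tan(np.radians(c['vfov']/2)); return f
def proj(c,P):
    T=c['T']; p=(np.asarray(P,float)-T[:3,3])@T[:3,:3]
    f=K(c); return np.stack([c['cx']+f*p[...,0]/-p[...,2], c['cy']-f*p[...,1]/-p[...,2]],-1)
def cast(c,uv,z):
    uv=np.asarray(uv,float); f=K(c)
    d=np.stack([(uv[...,0]-c['cx'])/f,-(uv[...,1]-c['cy'])/f,-np.ones(uv.shape[:-1])],-1)@c['T'][:3,:3].T
    o=c['T'][:3,3]; return o+d*((z-o[2])/d[...,2])[...,None]
E
python3 - <<'E'
from h import *
import pickle
d=pickle.load(open('c0.pkl','rb'))
for n in d: print(n,np.linalg.det(d[n]['T'][:3,:3]),proj(d[n],[[.146,.607,.25],[0,0,0],[0.3,0.3,0.0],[.3,-.3,0]]).round())
t=d['top'];s=d['scene']
for nm,a,b,z in [('small',(161,232),(417,140),.015),('D',(257,240),(343,171),.015),('sq',(362,242),(257,213),.015),('big',(458,244),(168,257),.015),('heelsq',(433,154),(226,290),.118),('heelr',(183,147),(445,176),.124),('buck-',(414,234),(212,245),.009),('p1',(360,206),(275,240),.015),('p2',(362,281),(242,188),.015)]:
    print(nm,cast(t,a,z).round(3),cast(s,b,z).round(3))
E
```

```text
scene 1.0 [[440. -33.]
 [227.  86.]
 [368. 113.]
 [164. 206.]]
top 0.9999999999999998 [[-74. 410.]
 [309. 448.]
 [180. 301.]
 [444. 305.]]
wrist 0.9999999999999968 [[ 323.  271.]
 [-152.  170.]
 [ 153.  313.]
 [-181.  383.]]
small [0.455 0.35  0.015] [0.457 0.349 0.015]
D [0.44  0.128 0.015] [0.443 0.128 0.015]
sq [ 0.439 -0.114  0.015] [ 0.443 -0.113  0.015]
big [ 0.439 -0.334  0.015] [ 0.445 -0.337  0.015]
heelsq [ 0.62  -0.252  0.118] [ 0.627 -0.252  0.118]
heelr [0.625 0.277 0.124] [0.633 0.271 0.124]
buck- [ 0.46  -0.235  0.009] [ 0.464 -0.239  0.009]
p1 [ 0.523 -0.109  0.015] [ 0.529 -0.109  0.015]
p2 [ 0.352 -0.113  0.015] [ 0.36  -0.115  0.015]
```

Run:
```python
from h import *
import pickle
d=pickle.load(open('c0.pkl','rb'))
t=d['top']['frame'][:,:,::-1];s=d['scene']['frame'][:,:,::-1]
def crop(im,x,y,r=32): return cv2.resize(im[y-r:y+r,x-r:x+r],(265,265),interpolation=cv2.INTER_CUBIC)
a=np.vstack([np.hstack([crop(t,*p) for p in [(190,150),(302,145),(432,155)]]),np.hstack([crop(s,*p) for p in [(440,185),(356,238),(226,293)]])])
cv2.imwrite('pics/heels.png',a)
a=np.vstack([np.hstack([crop(t,*p) for p in [(161,232),(257,240),(362,242)]]),np.hstack([crop(s,*p) for p in [(417,140),(343,171),(257,213)]])])
cv2.imwrite('pics/tips.png',a)
```

```text
(no output)
```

View pics/heels.png

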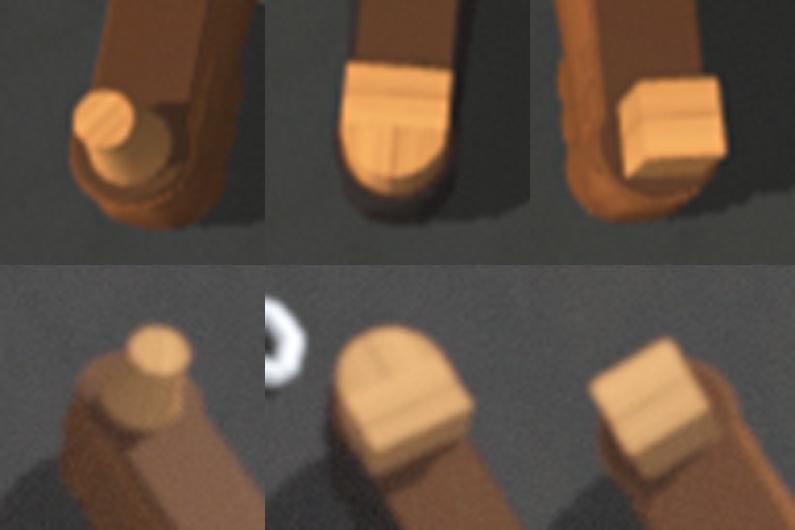

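View pics/tips.png

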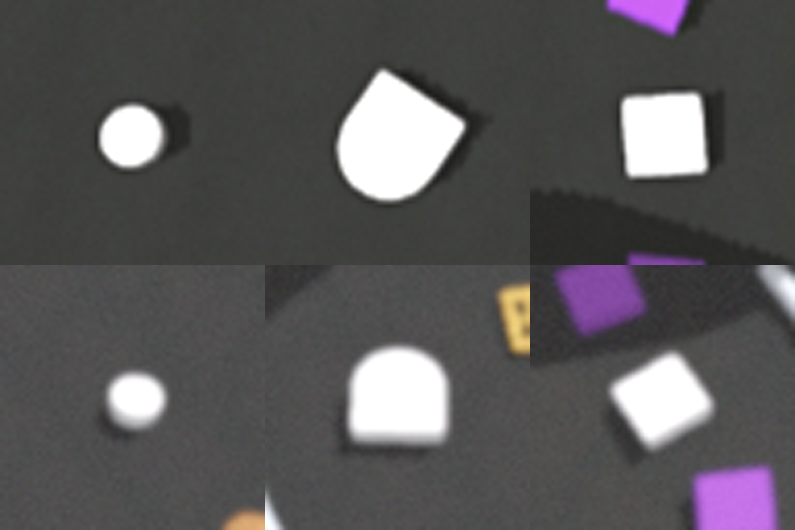

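Run:
```python
from h import *
import pickle
d=pickle.load(open('c0.pkl','rb'))
t=d['top'];s=d['scene']
for nm,a,b,z in [('heelr',(183.1,146.7),(446.6,173.5),.124),('heelsq',(436.5,151.5),(223,292.6),.118),('heelD edge',(302.4,129.2),(362,244.4),.110)]:
    print(nm,cast(t,a,z).round(3),cast(s,b,z).round(3))
for nm,c in (('top',t),('scene',s)):
    hsv=cv2.cvtColor(c['frame'],cv2.COLOR_RGB2HSV)
    m=((hsv[...,2]>190)&(hsv[...,1]<40)).astype(np.uint8)
    cs,_=cv2.findContours(m,cv2.RETR_EXTERNAL,cv2.CHAIN_APPROX_NONE)
    for k in cs:
        if 60<cv2.contourArea(k)<1500:
            W=cast(c,k[:,0].astype(float)+0.0,.015 if nm=='top' else .013)[:,:2]*1000
            r=cv2.minAreaRect(W.astype(np.float32)); mu=cv2.moments(W.astype(np.float32))
            if 250<W[:,0].mean()<550: print(nm,k[:,0].mean(0).round(),'cent',round(mu['m10']/mu['m00'],1),round(mu['m01']/mu['m00'],1),'rect',np.round(r[0],1),np.round(r[1],1),round(r[2],1))
```

```text
heelr [0.626 0.276 0.124] [0.629 0.278 0.124]
heelsq [ 0.626 -0.26   0.118] [ 0.629 -0.259  0.118]
heelD edge [0.674 0.026 0.11 ] [0.675 0.027 0.11 ]
top [459. 244.] cent 438.1 -334.9 rect [ 438.1 -335.5] [50.2 51.9] 44.3
top [362. 242.] cent 439.4 -113.3 rect [ 439.5 -113.4] [41.2 45.4] 1.0
top [160. 232.] cent 453.5 352.2 rect [453.4 352.5] [30.1 32.7] 1.0
top [256. 241.] cent 437.2 130.2 rect [435.1 131.8] [56.8 61.6] 57.6
top [310. 238.] cent 450.7 5.6 rect [447.4   3.9] [119.6  45.7] 1.3
top [309. 197.] cent 544.9 9.4 rect [544.   9.] [54.9 40. ] 1.3
top [ 68. 210.] cent 547.0 576.9 rect [492.5 552.4] [172.1  89.9] 21.3
scene [168. 256.] cent 439.6 -336.3 rect [ 439.8 -336.3] [53.8 48.8] 18.3
scene [322. 223.] cent 547.8 7.9 rect [546.5   8. ] [53.5 42.4] 10.6
scene [256. 213.] cent 440.6 -114.1 rect [ 440.7 -113.7] [46.4 44. ] 3.7
scene [301. 194.] cent 451.8 4.6 rect [449.    2.9] [113.1  46. ] 0.9
scene [343. 171.] cent 439.1 130.5 rect [437.5 131.4] [56.1 65.5] 59.2
scene [418. 140.] cent 456.0 351.9 rect [456.9 352.2] [32.4 34. ] 59.4
scene [506. 129.] cent 546.8 580.1 rect [546.5 578.6] [30.5 94.2] 8.3
```

```bash
cat >> h.py <<'E'
from scipy.spatial.transform import Rotation as R
def plan(tgt,yaw=None):
    """tool-frame shift mm and z turn (rad) to reach world tgt with jaw yaw (deg, mod 180)"""
    s=state(); q=s['orientation']; r=R.from_quat(np.r_[q[1:],q[0]]); M=r.as_matrix()
    d=M.T@(np.asarray(tgt)-s['eef_pos'])*1000
    cur=np.degrees(np.arctan2(M[1,0],M[0,0]))
    print('t',round(s['time'],2),'tcp',s['eef_pos'].round(4),'yaw',round(cur,2),'tilt z',M[:,2].round(4),'open',round(s['opening'],4),'F',s['contact_force'].round(1),'J',s['joint_positions'].round(2))
    print('shift',d.round(1), 'turn', None if yaw is None else round(float(-np.radians((yaw-cur+90)%180-90)),4))
E
python3 -c "
from h import *
plan([.4545,.352,.17])"
```

```text
t 0.15 tcp [0.1458 0.6073 0.2553] yaw 76.49 tilt z [-6.0e-04 -1.5e-03 -1.0e+00] open 0.086 F [-0.2 -0.7 -0.1] J [ 1.22  0.05  1.61  0.    1.48 -0.12]
shift [-176.   359.8   85.5] turn None
```

Call:
{"method": "jog_arm", "body": {
  "motion": [
    {"linear": [-22,45,0],"delta_rot": [0,0,0]},
    {"linear": [-44,88,0],"delta_rot": [0,0,0]},
    {"linear": [-66,130,0],"delta_rot": [0,0,0]},
    {"linear": [-88,172,0],"delta_rot": [0,0,0]},
    {"linear": [-108,215,0],"delta_rot": [0,0,0]}
  ],
  "claw": 90,
  "grip_force": 30
}}

```text
time: 0.65
eef_pos: [0.3307, 0.4509, 0.256]
orientation: [0.0, 0.785, 0.619, -0.0]
contact_force: [0.7, 1.0, 0.8]
opening: 0.0552
```

Call:
{"method": "jog_arm", "body": {
  "motion": [
    {"linear": [-20,38,20],"delta_rot": [0,0,0]},
    {"linear": [-40,76,40],"delta_rot": [0,0,0]},
    {"linear": [-55,112,60],"delta_rot": [0,0,0]},
    {"linear": [-68,145,80],"delta_rot": [0,0,0]},
    {"linear": [-68,145,85],"delta_rot": [0,0,0]}
  ]
}}

```text
time: 1.15
eef_pos: [0.4563, 0.3492, 0.1681]
orientation: [0.0, 0.787, 0.617, -0.002]
contact_force: [-0.3, 0.5, -0.4]
opening: 0.055
```

```bash
python3 -c "
from h import *
plan([.4545,.352,.03])
c=snap('wrist','w1'); print(proj(c,[[.4545,.352,.015],state()['eef_pos']]))"
```

```text
t 1.15 tcp [0.4563 0.3492 0.1681] yaw 76.22 tilt z [-0.0034 -0.0032 -1.    ] open 0.055 F [-0.3  0.5 -0.4] J [ 0.52  0.01  1.81 -0.    1.33 -0.81]
shift [  2.9  -2.1 138.1] turn None
[[327.12647621 188.7275949 ]
 [324.9961804  273.62328281]]
```

View pics/w1.png

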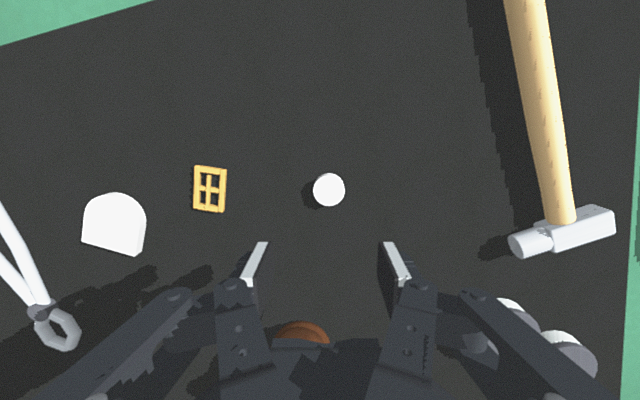

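Call:
{"method": "jog_arm", "body": {
  "motion": [
    {"linear": [3,-2,40],"delta_rot": [0,0,0]},
    {"linear": [3,-2,80],"delta_rot": [0,0,0]},
    {"linear": [3,-2,110],"delta_rot": [0,0,0]},
    {"linear": [3,-2,125],"delta_rot": [0,0,0]},
    {"linear": [3,-2,125],"delta_rot": [0,0,0]}
  ]
}}

```text
time: 1.7
eef_pos: [0.4517, 0.3556, 0.0442]
orientation: [-0.0, 0.785, 0.619, -0.002]
contact_force: [0.3, -0.6, 0.0]
opening: 0.055
```

```bash
python3 -c "
from h import *
plan([.4545,.352,.03])
c=snap('wrist','w2')"
```

```text
t 1.7 tcp [0.4517 0.3556 0.0442] yaw 76.55 tilt z [-0.004  -0.0022 -1.    ] open 0.055 F [ 0.3 -0.6  0. ] J [ 0.54  0.16  1.87  0.    1.11 -0.8 ]
shift [-2.8  3.6 14.2] turn None
```

View pics/w2.png

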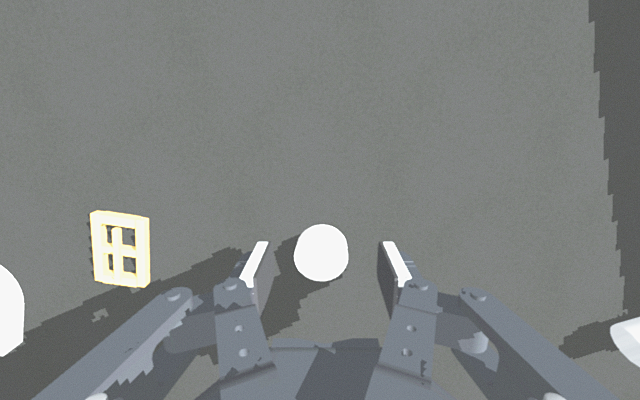

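Call:
{"method": "jog_arm", "body": {
  "motion": [
    {"linear": [-2,3,8],"delta_rot": [0,0,0]},
    {"linear": [-2,3,13],"delta_rot": [0,0,0]},
    {"linear": [-2,3,15],"delta_rot": [0,0,0]},
    {"linear": [-2,3,15],"delta_rot": [0,0,0]}
  ]
}}

```text
time: 2.15
eef_pos: [0.4562, 0.3532, 0.0315]
orientation: [-0.0, 0.785, 0.619, 0.0]
contact_force: [-0.7, -1.0, -0.4]
opening: 0.0551
```

Call:
{"method": "jog_arm", "body": {
  "motion": [
    {"linear": [0,0,2],"delta_rot": [0,0,0]},
    {"linear": [0,0,2],"delta_rot": [0,0,0]}
  ]
}}

```text
time: 2.35
eef_pos: [0.4561, 0.3532, 0.0293]
orientation: [-0.0, 0.785, 0.619, -0.0]
contact_force: [-0.7, -0.2, 0.4]
opening: 0.055
```

Call:
{"method": "jog_arm", "body": {
  "motion": [
    {"linear": [0,0,2],"delta_rot": [0,0,0]},
    {"linear": [0,0,2],"delta_rot": [0,0,0]}
  ]
}}

```text
time: 2.55
eef_pos: [0.456, 0.3531, 0.0271]
orientation: [-0.0, 0.785, 0.619, -0.0]
contact_force: [-0.2, -0.2, 0.5]
opening: 0.0553
```

Call:
{"method": "jog_arm", "body": {
  "motion": [
    {"linear": [0,0,0],"delta_rot": [0,0,0]},
    {"linear": [0,0,0],"delta_rot": [0,0,0]},
    {"linear": [0,0,0],"delta_rot": [0,0,0]},
    {"linear": [0,0,0],"delta_rot": [0,0,0]},
    {"linear": [0,0,0],"delta_rot": [0,0,0]}
  ],
  "claw": 255,
  "grip_force": 30
}}

```text
time: 3.05
eef_pos: [0.4565, 0.3534, 0.0278]
orientation: [0.0, 0.785, 0.619, 0.001]
contact_force: [0.5, -0.9, 4.0]
opening: 0.0283
```

Call:
{"method": "jog_arm", "body": {
  "motion": [
    {"linear": [0,0,0],"delta_rot": [0,0,0]},
    {"linear": [0,0,0],"delta_rot": [0,0,0]}
  ]
}}

```text
time: 3.25
eef_pos: [0.4565, 0.3534, 0.0278]
orientation: [0.0, 0.785, 0.619, 0.001]
contact_force: [0.3, -0.1, 3.9]
opening: 0.0282
```

```bash
python3 -c "
from h import *
plan([.4545,.352,.03])
c=snap('wrist','w3')"
```

```text
t 3.25 tcp [0.4565 0.3534 0.0278] yaw 76.49 tilt z [ 9.e-04  5.e-04 -1.e+00] open 0.0282 F [ 0.3 -0.1  3.9] J [ 0.53  0.19  1.87  0.    1.07 -0.81]
shift [-1.9 -1.7 -2.2] turn None
```

View pics/w3.png

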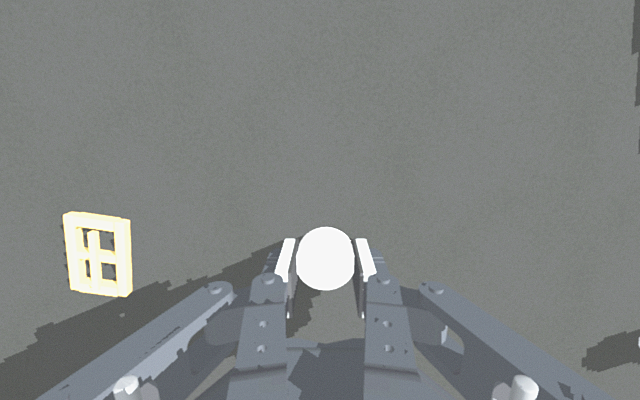

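```bash
python3 -c "
from h import *
c=read_camera('wrist')
W=cast(c,[[325.5,258]],.015); print(W)
plan(W[0]);plan([.627,.277,.22])
"
```

```text
[[0.45412566 0.35518867 0.015     ]]
t 3.35 tcp [0.4565 0.3534 0.0278] yaw 76.49 tilt z [ 9.e-04  5.e-04 -1.e+00] open 0.0288 F [0.3 0.2 5. ] J [ 0.53  0.19  1.87  0.    1.07 -0.81]
shift [ 1.1 -2.8 12.8] turn None
t 3.35 tcp [0.4565 0.3534 0.0278] yaw 76.49 tilt z [ 9.e-04  5.e-04 -1.e+00] open 0.0288 F [0.3 0.2 5. ] J [ 0.53  0.19  1.87  0.    1.07 -0.81]
shift [ -34.4  183.7 -192.1] turn None
```

Call:
{"method": "jog_arm", "body": {
  "motion": [
    {"linear": [0,0,-20],"delta_rot": [0,0,0]},
    {"linear": [0,0,-60],"delta_rot": [0,0,0]},
    {"linear": [0,0,-105],"delta_rot": [0,0,0]},
    {"linear": [0,0,-150],"delta_rot": [0,0,0]},
    {"linear": [0,0,-190],"delta_rot": [0,0,0]}
  ]
}}

```text
time: 3.85
eef_pos: [0.4556, 0.3529, 0.2185]
orientation: [-0.0, 0.785, 0.619, -0.0]
contact_force: [0.5, 0.9, 0.3]
opening: 0.0284
```

```bash
python3 -c "
from h import *
plan([.627,.277,.22])
"
```

```text
t 3.85 tcp [0.4556 0.3529 0.2185] yaw 76.49 tilt z [-8.e-04 -5.e-04 -1.e+00] open 0.0284 F [0.5 0.9 0.3] J [ 0.53 -0.04  1.77 -0.    1.41 -0.81]
shift [-33.8 184.4  -1.6] turn None
```

Call:
{"method": "jog_arm", "body": {
  "motion": [
    {"linear": [-7,46,-4],"delta_rot": [0,0,0]},
    {"linear": [-14,92,-8],"delta_rot": [0,0,0]},
    {"linear": [-21,138,-12],"delta_rot": [0,0,0]},
    {"linear": [-28,184,-16],"delta_rot": [0,0,0]},
    {"linear": [-34,230,-20],"delta_rot": [0,0,0]}
  ]
}}

```text
time: 4.35
eef_pos: [0.6727, 0.2653, 0.2358]
orientation: [-0.001, 0.785, 0.619, -0.001]
contact_force: [-0.1, 0.2, 0.7]
opening: 0.0284
```

Call:
{"method": "jog_arm", "body": {
  "motion": [
    {"linear": [0,0,0],"delta_rot": [0,0,0]},
    {"linear": [0,0,0],"delta_rot": [0,0,0]}
  ]
}}

```text
time: 4.55
eef_pos: [0.6718, 0.2656, 0.2352]
orientation: [-0.001, 0.786, 0.618, -0.002]
contact_force: [-0.7, -0.1, -0.5]
opening: 0.0288
```

```bash
python3 -c "
from h import *
import pickle
plan([.627,.277,.22])
c=snap('wrist','w4'); pickle.dump(c,open('w4.pkl','wb'))
print(proj(c,[[.627,.277,.124]]))"
```

```text
t 4.55 tcp [0.6718 0.2656 0.2352] yaw 76.4 tilt z [-3.4e-03 -6.0e-04 -1.0e+00] open 0.0288 F [-0.7 -0.1 -0.5] J [ 0.27  0.29  1.38  0.    1.47 -1.06]
shift [  0.6 -46.1  15.4] turn None
[[324.83451694 148.15499936]]
```

View pics/w4.png

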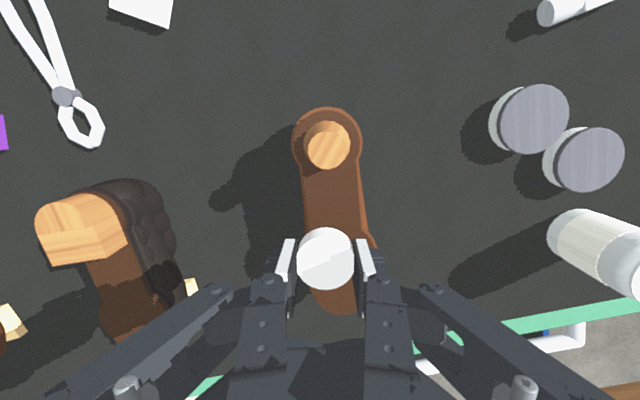

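```bash
python3 -c "
from h import *
import pickle
c=pickle.load(open('w4.pkl','rb'))
hsv=cv2.cvtColor(c['frame'],cv2.COLOR_RGB2HSV); print(hsv[145,327],hsv[120,327],hsv[166,345])
roi=np.zeros((400,640),np.uint8);roi[115:175,295:360]=1
m=((hsv[...,2]>170)&roi.astype(bool)).astype(np.uint8)
k=max(cv2.findContours(m,0,1)[0],key=cv2.contourArea); print(cv2.boundingRect(k),cv2.minEnclosingCircle(k))
e=cv2.fitEllipse(k);print(e); W=cast(c,e[0],.124);print(W)
d=cast(c,[325.5,258],.235-.0128); print('disc',d)
plan(W+[0,0,.142-.124]);plan(d)
"
```

```text
[ 17 114 234] [ 12 115 149] [ 11 104 115]
(308, 121, 43, 49) ((327.97796630859375, 144.6322021484375), 24.387510299682617)
((328.93011474609375, 145.23744201660156), (39.67381286621094, 48.72057342529297), 21.020206451416016)
[0.6255506 0.2806484 0.124    ]
disc [0.66940106 0.26730202 0.2222    ]
t 4.6 tcp [0.6709 0.2663 0.2357] yaw 76.48 tilt z [-3.e-03 -4.e-04 -1.e+00] open 0.0282 F [-0.5 -0.1 -0.6] J [ 0.27  0.29  1.38  0.    1.47 -1.06]
shift [  3.4 -47.2  93.8] turn None
t 4.6 tcp [0.6709 0.2663 0.2357] yaw 76.48 tilt z [-3.e-03 -4.e-04 -1.e+00] open 0.0282 F [-0.5 -0.1 -0.6] J [ 0.27  0.29  1.38  0.    1.47 -1.06]
shift [ 0.6 -1.7 13.5] turn None
```

Call:
{"method": "jog_arm", "body": {
  "motion": [
    {"linear": [1,-22,10],"delta_rot": [0,0,0]},
    {"linear": [2,-45,20],"delta_rot": [0,0,0]},
    {"linear": [2,-45,45],"delta_rot": [0,0,0]},
    {"linear": [2,-45,65],"delta_rot": [0,0,0]},
    {"linear": [2,-45,73],"delta_rot": [0,0,0]}
  ]
}}

```text
time: 5.1
eef_pos: [0.6253, 0.2794, 0.1614]
orientation: [-0.001, 0.785, 0.62, -0.002]
contact_force: [-0.0, 0.5, -0.3]
opening: 0.0283
```

Call:
{"method": "jog_arm", "body": {
  "motion": [
    {"linear": [0,0,3],"delta_rot": [0,0,0]},
    {"linear": [0,0,6],"delta_rot": [0,0,0]},
    {"linear": [0,0,6],"delta_rot": [0,0,0]}
  ]
}}

```text
time: 5.4
eef_pos: [0.6288, 0.2792, 0.1592]
orientation: [0.0, 0.785, 0.619, 0.001]
contact_force: [-0.8, 0.2, -0.3]
opening: 0.0283
```

```bash
python3 -c "
from h import *
plan([.627,.277,.1495])
c=snap('wrist','w5');snap('scene','s5');t=snap('top','t5')
S=cv2.imread('pics/s5.png')[140:220,400:500];T=cv2.imread('pics/t5.png')[110:190,140:240];
cv2.imwrite('pics/s5c.png',cv2.resize(np.hstack([S,T]),(800,320),interpolation=2))"
```

```text
t 5.4 tcp [0.6288 0.2792 0.1592] yaw 76.5 tilt z [ 1.1e-03  4.0e-04 -1.0e+00] open 0.0283 F [-0.8  0.2 -0.3] J [ 0.31  0.27  1.54  0.    1.33 -1.03]
shift [-2.5 -1.2  9.7] turn None
```

View pics/s5c.png

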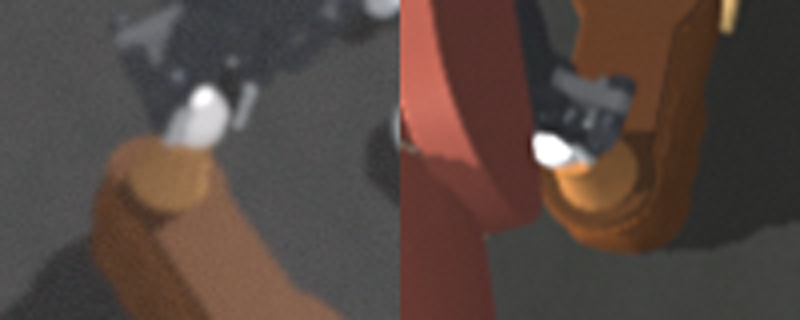

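View pics/w5.png

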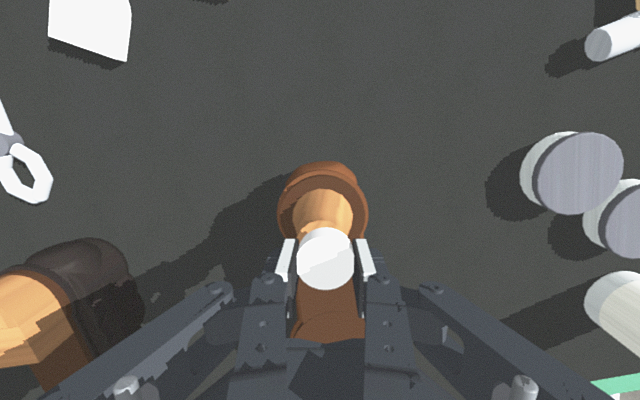

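Call:
{"method": "jog_arm", "body": {
  "motion": [
    {"linear": [0,-1,4],"delta_rot": [0,0,0]},
    {"linear": [0,-1,8],"delta_rot": [0,0,0]},
    {"linear": [0,-1,8],"delta_rot": [0,0,0]}
  ]
}}

```text
time: 5.85
eef_pos: [0.627, 0.2789, 0.1492]
orientation: [-0.0, 0.785, 0.619, -0.001]
contact_force: [0.4, -0.3, -0.8]
opening: 0.0281
```

Call:
{"method": "jog_arm", "body": {
  "motion": [
    {"linear": [0,0,1],"delta_rot": [0,0,0]},
    {"linear": [0,0,1],"delta_rot": [0,0,0]}
  ]
}}

```text
time: 6.05
eef_pos: [0.6275, 0.2791, 0.1491]
orientation: [-0.0, 0.785, 0.619, -0.0]
contact_force: [0.2, -0.3, 0.3]
opening: 0.0283
```

Call:
{"method": "jog_arm", "body": {
  "motion": [
    {"linear": [0,0,1],"delta_rot": [0,0,0]},
    {"linear": [0,0,1],"delta_rot": [0,0,0]}
  ]
}}

```text
time: 6.25
eef_pos: [0.6277, 0.2791, 0.1488]
orientation: [0.0, 0.785, 0.619, 0.0]
contact_force: [-1.1, 0.2, 1.6]
opening: 0.0287
```

Call:
{"method": "jog_arm", "body": {
  "motion": [
    {"linear": [0,0,0],"delta_rot": [0,0,0]},
    {"linear": [0,0,0],"delta_rot": [0,0,0]},
    {"linear": [0,0,0],"delta_rot": [0,0,0]},
    {"linear": [0,0,0],"delta_rot": [0,0,0]}
  ],
  "claw": 90
}}

```text
time: 6.65
eef_pos: [0.6275, 0.2791, 0.1482]
orientation: [-0.0, 0.785, 0.619, -0.0]
contact_force: [0.1, 0.8, -0.5]
opening: 0.0552
```

Call:
{"method": "jog_arm", "body": {
  "motion": [
    {"linear": [0,0,-15],"delta_rot": [0,0,0]},
    {"linear": [0,0,-50],"delta_rot": [0,0,0]},
    {"linear": [0,20,-80],"delta_rot": [0,0,0]},
    {"linear": [0,45,-80],"delta_rot": [0,0,0]},
    {"linear": [0,45,-80],"delta_rot": [0,0,0]}
  ]
}}

```text
time: 7.15
eef_pos: [0.6742, 0.2679, 0.2318]
orientation: [0.001, 0.786, 0.618, 0.003]
contact_force: [-0.7, 0.1, -0.1]
opening: 0.0551
```

```bash
python3 -c "
from h import *
plan([.44,.131,.15],57.6)
c=snap('wrist','w6');print(proj(c,[.626,.279,.136]))"
```

```text
t 7.15 tcp [0.6742 0.2679 0.2318] yaw 76.4 tilt z [ 0.0056  0.001  -1.    ] open 0.0551 F [-0.7  0.1 -0.1] J [ 0.28  0.29  1.38 -0.    1.46 -1.06]
shift [-188.3 -195.8   80.4] turn 0.3281
[322.84068703 144.99778062]
```

View pics/w6.png

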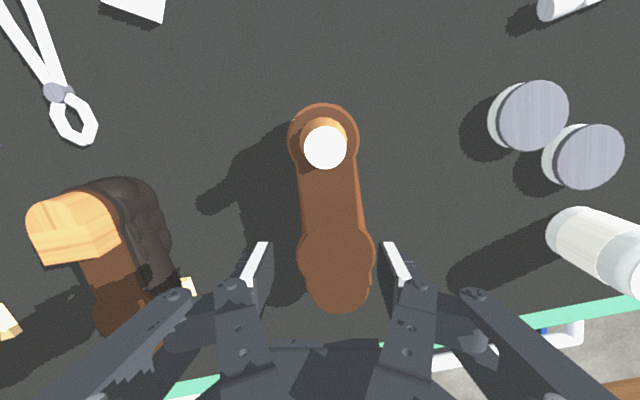

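```bash
python3 -c "
from h import *
plan([.478,.105,.23],57.8)"
```

```text
t 7.2 tcp [0.6724 0.2682 0.23  ] yaw 76.43 tilt z [ 1.8e-03  6.0e-04 -1.0e+00] open 0.0556 F [ 0.5  0.3 -0.4] J [ 0.28  0.29  1.39  0.    1.46 -1.06]
shift [-204.3 -150.7   -0.5] turn 0.3251
```

Call:
{"method": "jog_arm", "body": {
  "motion": [
    {"linear": [-40,-30,0],"delta_rot": [0,0,0.08]},
    {"linear": [-80,-60,0],"delta_rot": [0,0,0.16]},
    {"linear": [-120,-90,0],"delta_rot": [0,0,0.24]},
    {"linear": [-160,-120,0],"delta_rot": [0,0,0.32]},
    {"linear": [-200,-148,0],"delta_rot": [0,0,0.325]}
  ],
  "claw": 20
}}

```text
time: 7.7
eef_pos: [0.4779, 0.1081, 0.2274]
orientation: [-0.0, 0.875, 0.484, -0.001]
contact_force: [0.3, -0.7, 1.4]
opening: 0.0786
```

Call:
{"method": "jog_arm", "body": {
  "motion": [
    {"linear": [-4,2,25],"delta_rot": [0,0,0]},
    {"linear": [-4,2,50],"delta_rot": [0,0,0]},
    {"linear": [-4,2,60],"delta_rot": [0,0,0]},
    {"linear": [-4,2,60],"delta_rot": [0,0,0]}
  ]
}}

```text
time: 8.1
eef_pos: [0.4784, 0.1044, 0.1662]
orientation: [-0.001, 0.875, 0.484, -0.002]
contact_force: [0.7, 0.5, 0.2]
opening: 0.0787
```

```bash
python3 -c "
from h import *
plan([.478,.105,.23],57.8)
c=snap('wrist','w7')
hsv=cv2.cvtColor(c['frame'],cv2.COLOR_RGB2HSV)
m=((hsv[...,2]>200)&(hsv[...,1]<30)).astype(np.uint8)
for k in cv2.findContours(m,0,1)[0]:
    if cv2.contourArea(k)>1500:
        W=cast(c,k[:,0].astype(float),.015)[:,:2]*1000; r=cv2.minAreaRect(W.astype(np.float32)); print(cv2.boundingRect(k),np.round(r[0],1),np.round(r[1],1),round(r[2],1))"
```

```text
t 8.1 tcp [0.4784 0.1044 0.1662] yaw 57.89 tilt z [-4.7e-03 -2.0e-04 -1.0e+00] open 0.0787 F [0.7 0.5 0.2] J [ 0.06 -0.2   2.01  0.    1.34 -0.95]
shift [  0.1  -0.9 -63.8] turn 0.0016
(103, 241, 61, 52) [ 441.7 -108.2] [40.8 50.9] 4.2
(166, 155, 105, 142) [450.3 -13.8] [ 81.8 138.8] 82.7
(297, 106, 60, 67) [437.6 132.3] [54.8 59.3] 58.0
```

View pics/w7.png

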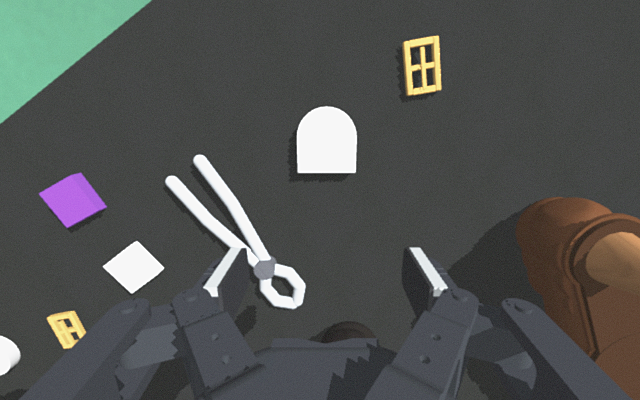

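```bash
python3 -c "
from h import *
plan([.4438,.1278,.045],58)"
```

```text
t 8.15 tcp [0.4796 0.1046 0.1677] yaw 57.9 tilt z [-0.002  0.    -1.   ] open 0.0788 F [-0.3 -0.4  0.3] J [ 0.06 -0.2   2.01  0.    1.34 -0.95]
shift [  0.8 -42.5 122.8] turn -0.0017
```

Call:
{"method": "jog_arm", "body": {
  "motion": [
    {"linear": [1,-21,25],"delta_rot": [0,0,0]},
    {"linear": [1,-43,60],"delta_rot": [0,0,0]},
    {"linear": [1,-43,95],"delta_rot": [0,0,0]},
    {"linear": [1,-43,123],"delta_rot": [0,0,0]},
    {"linear": [1,-43,123],"delta_rot": [0,0,0]}
  ]
}}

```text
time: 8.65
eef_pos: [0.4418, 0.1281, 0.0425]
orientation: [-0.001, 0.875, 0.484, -0.003]
contact_force: [0.3, 0.2, -1.0]
opening: 0.0793
```

Call:
{"method": "jog_arm", "body": {
  "motion": [
    {"linear": [0,0,0],"delta_rot": [0,0,0]}
  ]
}}

```text
time: 8.75
eef_pos: [0.4453, 0.1283, 0.0465]
orientation: [0.0, 0.875, 0.484, 0.0]
contact_force: [0.3, 0.6, 1.3]
opening: 0.0785
```

```bash
python3 -c "
from h import *
plan([.4438,.1278,.028],58)
snap('wrist','w8')"
```

```text
t 8.75 tcp [0.4453 0.1283 0.0465] yaw 57.89 tilt z [ 8.e-04  1.e-04 -1.e+00] open 0.0785 F [0.3 0.6 1.3] J [ 0.12 -0.1   2.14  0.    1.1  -0.89]
shift [-1.2 -1.1 18.5] turn -0.0019
```

View pics/w8.png

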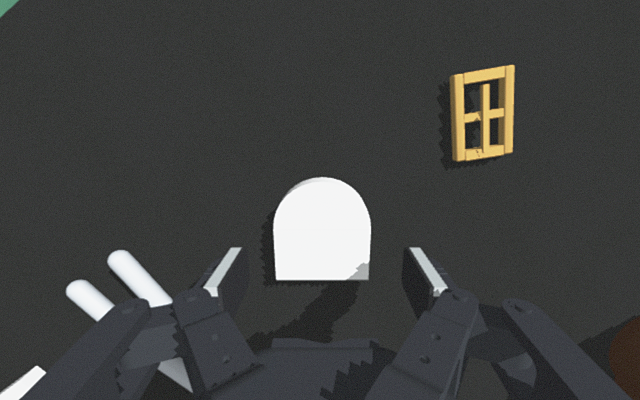

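Call:
{"method": "jog_arm", "body": {
  "motion": [
    {"linear": [-1,-1,10],"delta_rot": [0,0,0]},
    {"linear": [-1,-1,17],"delta_rot": [0,0,0]},
    {"linear": [-1,-1,20],"delta_rot": [0,0,0]},
    {"linear": [-1,-1,20],"delta_rot": [0,0,0]},
    {"linear": [-1,-1,20],"delta_rot": [0,0,0]}
  ]
}}

```text
time: 9.3
eef_pos: [0.443, 0.1276, 0.0253]
orientation: [0.0, 0.875, 0.484, -0.0]
contact_force: [0.8, 0.6, 0.0]
opening: 0.0793
```

Call:
{"method": "jog_arm", "body": {
  "motion": [
    {"linear": [0,0,0],"delta_rot": [0,0,0]},
    {"linear": [0,0,0],"delta_rot": [0,0,0]},
    {"linear": [0,0,0],"delta_rot": [0,0,0]},
    {"linear": [0,0,0],"delta_rot": [0,0,0]}
  ],
  "claw": 255
}}

```text
time: 9.7
eef_pos: [0.4434, 0.1277, 0.0258]
orientation: [0.0, 0.875, 0.484, 0.0]
contact_force: [-0.3, -0.1, 2.0]
opening: 0.053
```

```bash
python3 -c "
from h import *
plan([.4438,.1278,.028],58)
c=snap('wrist','w9')
"
```

```text
t 9.7 tcp [0.4434 0.1277 0.0258] yaw 57.87 tilt z [ 1.e-03  1.e-04 -1.e+00] open 0.053 F [-0.3 -0.1  2. ] J [ 0.12 -0.07  2.15 -0.    1.06 -0.89]
shift [ 0.3  0.2 -2.2] turn -0.0023
```

View pics/w9.png

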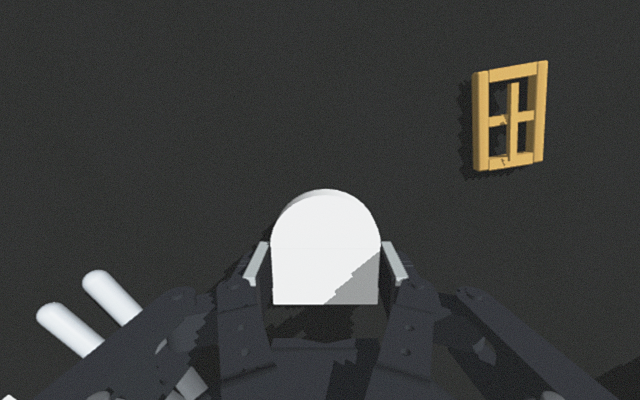

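```bash
python3 -c "
from h import *
c=read_camera('wrist')
W=cast(c,[[326,304],[325.5,190],[272,260],[380,260]],.015); print(W.round(4))
plan((W[0]+W[1])/2)
plan([.7,.026,.24],90)
"
```

```text
[[0.4634 0.1172 0.015 ]
 [0.4112 0.1496 0.015 ]
 [0.4275 0.1081 0.015 ]
 [0.4559 0.1534 0.015 ]]
t 9.8 tcp [0.4435 0.1277 0.0258] yaw 57.87 tilt z [ 9.e-04  1.e-04 -1.e+00] open 0.0529 F [0.4 0.1 3. ] J [ 0.12 -0.07  2.15 -0.    1.06 -0.89]
shift [ 1.6 -8.3 10.8] turn None
t 9.8 tcp [0.4435 0.1277 0.0258] yaw 57.87 tilt z [ 9.e-04  1.e-04 -1.e+00] open 0.0529 F [0.4 0.1 3. ] J [ 0.12 -0.07  2.15 -0.    1.06 -0.89]
shift [  50.5  271.5 -214. ] turn -0.5608
```

Call:
{"method": "jog_arm", "body": {
  "motion": [
    {"linear": [0,0,-20],"delta_rot": [0,0,0]},
    {"linear": [0,0,-65],"delta_rot": [0,0,0]},
    {"linear": [0,0,-110],"delta_rot": [0,0,0]},
    {"linear": [0,0,-155],"delta_rot": [0,0,0]},
    {"linear": [0,0,-200],"delta_rot": [0,0,0]}
  ]
}}

```text
time: 10.3
eef_pos: [0.4423, 0.1276, 0.2266]
orientation: [-0.0, 0.875, 0.484, -0.0]
contact_force: [0.9, -0.4, -0.4]
opening: 0.0531
```

```bash
python3 -c "
from h import *
plan([.7,.026,.24],90)
"
```

```text
t 10.3 tcp [0.4423 0.1276 0.2266] yaw 57.87 tilt z [-7.e-04 -0.e+00 -1.e+00] open 0.0531 F [ 0.9 -0.4 -0.4] J [ 0.12 -0.34  2.02  0.    1.47 -0.89]
shift [ 51.1 272.2 -13.6] turn -0.5609
```

Call:
{"method": "jog_arm", "body": {
  "motion": [
    {"linear": [8,45,-5],"delta_rot": [0,0,-0.1]},
    {"linear": [16,90,-10],"delta_rot": [0,0,-0.2]},
    {"linear": [25,136,-14],"delta_rot": [0,0,-0.3]},
    {"linear": [34,182,-14],"delta_rot": [0,0,-0.4]},
    {"linear": [42,228,-14],"delta_rot": [0,0,-0.5]}
  ]
}}

```text
time: 10.8
eef_pos: [0.6599, 0.0412, 0.2387]
orientation: [-0.0, 0.727, 0.687, -0.0]
contact_force: [-0.1, 0.7, 0.3]
opening: 0.0531
```

```bash
python3 -c "
from h import *
plan([.7,.026,.24],90)
"
```

```text
t 10.8 tcp [0.6599 0.0412 0.2387] yaw 86.75 tilt z [-7.e-04  2.e-04 -1.e+00] open 0.0531 F [-0.1  0.7  0.3] J [-0.05  0.15  1.54  0.    1.45 -1.56]
shift [-12.9  40.9  -1.4] turn -0.0567
```

Call:
{"method": "jog_arm", "body": {
  "motion": [
    {"linear": [-13,41,0],"delta_rot": [0,0,-0.03]},
    {"linear": [-13,50,0],"delta_rot": [0,0,-0.055]},
    {"linear": [-13,50,0],"delta_rot": [0,0,-0.055]},
    {"linear": [-13,50,0],"delta_rot": [0,0,-0.055]}
  ]
}}

```text
time: 11.2
eef_pos: [0.7065, 0.0265, 0.2387]
orientation: [-0.001, 0.709, 0.705, -0.0]
contact_force: [0.2, -0.8, -0.2]
opening: 0.0533
```

```bash
python3 -c "
from h import *
import pickle
plan([.7,.026,.24],90)
c=snap('wrist','w10');pickle.dump(c,open('w10.pkl','wb'))
"
```

```text
t 11.2 tcp [0.7065 0.0265 0.2387] yaw 89.67 tilt z [-1.7e-03  3.0e-04 -1.0e+00] open 0.0533 F [ 0.2 -0.8 -0.2] J [-0.07  0.25  1.42  0.    1.47 -1.63]
shift [-0.6 -6.5 -1.3] turn -0.0058
```

View pics/w10.png

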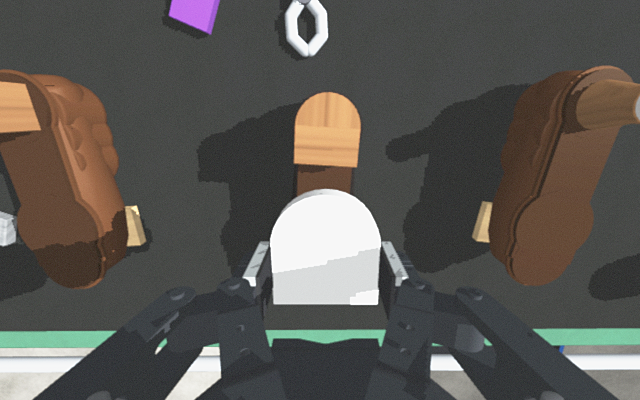

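```bash
python3 -c "
from h import *
import pickle
c=pickle.load(open('w10.pkl','rb'))
hsv=cv2.cvtColor(c['frame'],cv2.COLOR_RGB2HSV)
m=(hsv[...,2]>150)&(hsv[...,1]>60)
m[:85]=0;m[185:]=0;m[:,:270]=0;m[:,390:]=0
k=max(cv2.findContours(m.astype(np.uint8),0,1)[0],key=cv2.contourArea);print(cv2.boundingRect(k))
W=cast(c,k[:,0].astype(float),.110)[:,:2]*1000; r=cv2.minAreaRect(W.astype(np.float32)); print(np.round(r[0],1),np.round(r[1],1),r[2]); print(c['T'][:3,3])
print(cast(c,[[294,164.5],[358.5,167],[326,93]],.110).round(4))
"
```

```text
(294, 92, 67, 75)
[647.6  29.4] [54.4 59.2] 86.02615356445312
[0.63417143 0.0274226  0.35636718]
[[0.6765 0.0007 0.11  ]
 [0.6789 0.0562 0.11  ]
 [0.6189 0.0284 0.11  ]]
```

```bash
python3 -c "
from h import *
plan([.6555,.0276,.1328],87)
"
```

```text
t 11.25 tcp [0.7064 0.0267 0.2392] yaw 89.69 tilt z [-9.e-04  3.e-04 -1.e+00] open 0.0535 F [ 0.2 -0.6 -0.9] J [-0.07  0.25  1.42  0.    1.47 -1.63]
shift [  0.6 -50.8 106.4] turn 0.047
```

Call:
{"method": "jog_arm", "body": {
  "motion": [
    {"linear": [1,-25,10],"delta_rot": [0,0,0.02]},
    {"linear": [1,-51,30],"delta_rot": [0,0,0.047]},
    {"linear": [1,-51,60],"delta_rot": [0,0,0.047]},
    {"linear": [1,-51,85],"delta_rot": [0,0,0.047]},
    {"linear": [1,-51,93],"delta_rot": [0,0,0.047]}
  ]
}}

```text
time: 11.75
eef_pos: [0.6533, 0.0282, 0.1433]
orientation: [-0.002, 0.725, 0.688, -0.002]
contact_force: [-1.2, 0.7, -0.9]
opening: 0.0529
```

Call:
{"method": "jog_arm", "body": {
  "motion": [
    {"linear": [0,0,4],"delta_rot": [0,0,0]},
    {"linear": [0,0,4],"delta_rot": [0,0,0]},
    {"linear": [0,0,4],"delta_rot": [0,0,0]}
  ]
}}

```text
time: 12.05
eef_pos: [0.6575, 0.0273, 0.1443]
orientation: [0.001, 0.725, 0.688, 0.001]
contact_force: [-0.8, 0.0, -0.3]
opening: 0.0532
```

```bash
python3 -c "
from h import *
plan([.6555,.0276,.1328],87)
c=snap('wrist','w11')
"
```

```text
t 12.05 tcp [0.6575 0.0273 0.1443] yaw 86.98 tilt z [ 2.9e-03 -2.0e-04 -1.0e+00] open 0.0532 F [-0.8  0.  -0.3] J [-0.07  0.22  1.63 -0.    1.3  -1.59]
shift [ 0.2 -2.  11.5] turn -0.0003
```

View pics/w11.png

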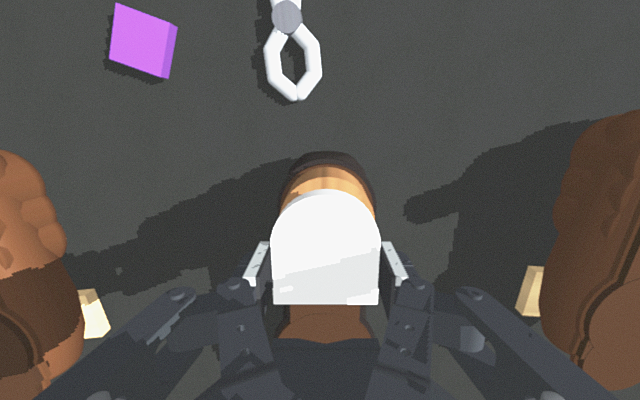

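Call:
{"method": "jog_arm", "body": {
  "motion": [
    {"linear": [0,-1,4],"delta_rot": [0,0,0]},
    {"linear": [0,-1,8],"delta_rot": [0,0,0]},
    {"linear": [0,-1,8],"delta_rot": [0,0,0]},
    {"linear": [0,-1,8],"delta_rot": [0,0,0]}
  ]
}}

```text
time: 12.5
eef_pos: [0.6554, 0.0273, 0.1339]
orientation: [-0.0, 0.726, 0.688, -0.0]
contact_force: [-0.2, -0.4, -0.4]
opening: 0.053
```

Call:
{"method": "jog_arm", "body": {
  "motion": [
    {"linear": [0,0,1],"delta_rot": [0,0,0]},
    {"linear": [0,0,1],"delta_rot": [0,0,0]}
  ]
}}

```text
time: 12.7
eef_pos: [0.6555, 0.0273, 0.1332]
orientation: [-0.0, 0.726, 0.688, -0.0]
contact_force: [0.0, 0.3, -0.0]
opening: 0.0529
```

Call:
{"method": "jog_arm", "body": {
  "motion": [
    {"linear": [0,0,1],"delta_rot": [0,0,0]},
    {"linear": [0,0,1],"delta_rot": [0,0,0]}
  ]
}}

```text
time: 12.9
eef_pos: [0.6557, 0.0273, 0.1328]
orientation: [0.0, 0.726, 0.688, 0.0]
contact_force: [-0.8, 1.0, 0.8]
opening: 0.0534
```

Call:
{"method": "jog_arm", "body": {
  "motion": [
    {"linear": [0,0,0],"delta_rot": [0,0,0]},
    {"linear": [0,0,0],"delta_rot": [0,0,0]},
    {"linear": [0,0,0],"delta_rot": [0,0,0]},
    {"linear": [0,0,0],"delta_rot": [0,0,0]}
  ],
  "claw": 20
}}

```text
time: 13.3
eef_pos: [0.6555, 0.0273, 0.1322]
orientation: [-0.0, 0.726, 0.688, -0.0]
contact_force: [0.3, 0.6, -0.3]
opening: 0.0784
```

Call:
{"method": "jog_arm", "body": {
  "motion": [
    {"linear": [0,0,-15],"delta_rot": [0,0,0]},
    {"linear": [0,0,-55],"delta_rot": [0,0,0]},
    {"linear": [0,25,-95],"delta_rot": [0,0,0]},
    {"linear": [0,50,-100],"delta_rot": [0,0,0]},
    {"linear": [0,50,-100],"delta_rot": [0,0,0]}
  ]
}}

```text
time: 13.8
eef_pos: [0.7087, 0.0242, 0.237]
orientation: [0.003, 0.726, 0.688, 0.003]
contact_force: [-0.8, -0.6, -1.3]
opening: 0.079
```

```bash
python3 -c "
from h import *
plan([.49,-.113,.23],90)
c=snap('wrist','w12')
"
```

```text
t 13.8 tcp [0.7087 0.0242 0.237 ] yaw 86.96 tilt z [ 7.6e-03 -6.0e-04 -1.0e+00] open 0.079 F [-0.8 -0.6 -1.3] J [-0.07  0.25  1.42 -0.    1.46 -1.59]
shift [-148.6 -211.2    5.4] turn -0.053
```

View pics/w12.png

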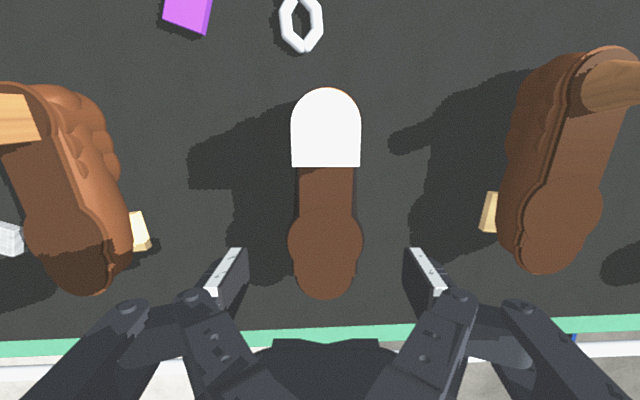

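Call:
{"method": "jog_arm", "body": {
  "motion": [
    {"linear": [-27,-40,0],"delta_rot": [0,0,-0.01]},
    {"linear": [-55,-80,0],"delta_rot": [0,0,-0.03]},
    {"linear": [-85,-120,0],"delta_rot": [0,0,-0.05]},
    {"linear": [-115,-160,0],"delta_rot": [0,0,-0.05]},
    {"linear": [-145,-200,0],"delta_rot": [0,0,-0.05]}
  ],
  "claw": 50
}}

```text
time: 14.35
eef_pos: [0.4951, -0.1097, 0.231]
orientation: [-0.001, 0.708, 0.706, -0.001]
contact_force: [-0.8, -0.3, 0.2]
opening: 0.069
```

Call:
{"method": "jog_arm", "body": {
  "motion": [
    {"linear": [-4,-11,25],"delta_rot": [0,0,0]},
    {"linear": [-4,-11,50],"delta_rot": [0,0,0]},
    {"linear": [-4,-11,60],"delta_rot": [0,0,0]},
    {"linear": [-4,-11,60],"delta_rot": [0,0,0]}
  ]
}}

```text
time: 14.75
eef_pos: [0.4853, -0.1128, 0.1699]
orientation: [-0.002, 0.708, 0.706, -0.001]
contact_force: [0.6, -0.1, -0.6]
opening: 0.0686
```

```bash
python3 -c "
from h import *
c=snap('wrist','w13')
hsv=cv2.cvtColor(c['frame'],cv2.COLOR_RGB2HSV)
m=((hsv[...,2]>200)&(hsv[...,1]<30)).astype(np.uint8)
for k in cv2.findContours(m,0,1)[0]:
    if cv2.contourArea(k)>1200:
        W=cast(c,k[:,0].astype(float),.015)[:,:2]*1000; r=cv2.minAreaRect(W.astype(np.float32)); print(cv2.boundingRect(k),np.round(r[0],1),np.round(r[1],1),round(r[2],1))
plan([.44,-.1135,.045],90)"
```

```text
(300, 122, 47, 48) [ 441.7 -113.2] [41.6 41.5] 4.3
(58, 118, 63, 54) [ 439.8 -331.5] [48.8 57. ] 13.5
(418, 80, 61, 190) [478.7   3.6] [186.1  47.6] 2.6
t 14.8 tcp [ 0.4864 -0.1131  0.1716] yaw 89.86 tilt z [-2.e-03  8.e-04 -1.e+00] open 0.0686 F [-0.2 -0.6  0.1] J [-0.38 -0.18  1.98  0.    1.34 -1.95]
shift [ -0.7 -46.2 126.7] turn -0.0024
```

View pics/w13.png

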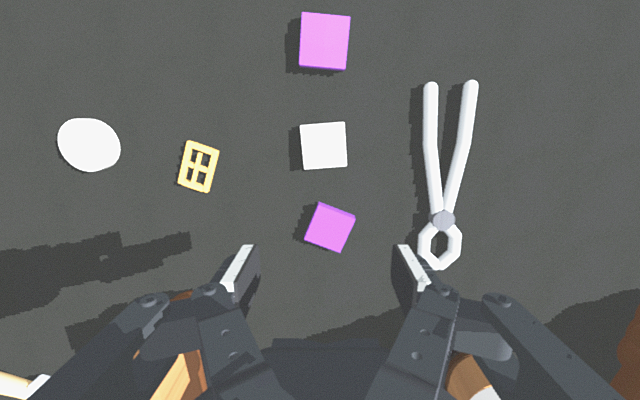

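Call:
{"method": "jog_arm", "body": {
  "motion": [
    {"linear": [-1,-22,25],"delta_rot": [0,0,-0.04]},
    {"linear": [-1,-45,60],"delta_rot": [0,0,-0.078]},
    {"linear": [-1,-45,95],"delta_rot": [0,0,-0.078]},
    {"linear": [-1,-45,123],"delta_rot": [0,0,-0.078]},
    {"linear": [-1,-45,123],"delta_rot": [0,0,-0.078]}
  ]
}}

```text
time: 15.3
eef_pos: [0.4399, -0.1132, 0.0466]
orientation: [-0.003, 0.68, 0.733, -0.001]
contact_force: [-1.4, 0.3, -0.1]
opening: 0.0685
```

Call:
{"method": "jog_arm", "body": {
  "motion": [
    {"linear": [0,0,0],"delta_rot": [0,0,0]},
    {"linear": [0,0,0],"delta_rot": [0,0,0]}
  ]
}}

```text
time: 15.5
eef_pos: [0.4442, -0.1152, 0.0519]
orientation: [0.002, 0.68, 0.733, 0.001]
contact_force: [0.7, 0.5, 0.4]
opening: 0.0685
```

```bash
python3 -c "
from h import *
plan([.441,-.1133,.026],94.3)
snap('wrist','w14')"
```

```text
t 15.5 tcp [ 0.4442 -0.1152  0.0519] yaw 94.34 tilt z [ 0.004  -0.0018 -1.    ] open 0.0685 F [0.7 0.5 0.4] J [-0.42 -0.13  2.15 -0.    1.11 -2.06]
shift [ 2.1 -3.1 25.9] turn 0.0006
```

View pics/w14.png

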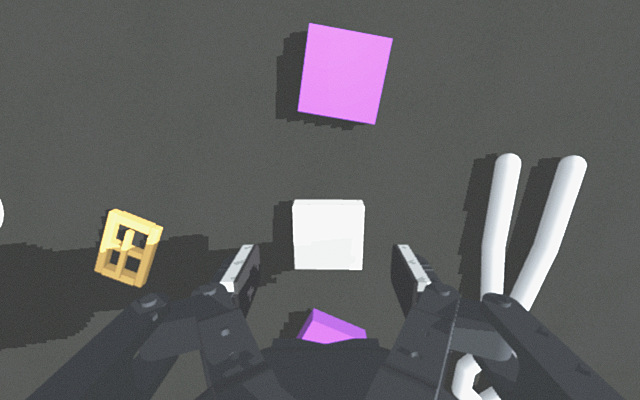

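Call:
{"method": "jog_arm", "body": {
  "motion": [
    {"linear": [1,-1,10],"delta_rot": [0,0,0]},
    {"linear": [1,-1,20],"delta_rot": [0,0,0]},
    {"linear": [1,-1,22],"delta_rot": [0,0,0]},
    {"linear": [1,-1,22],"delta_rot": [0,0,0]},
    {"linear": [1,-1,22],"delta_rot": [0,0,0]}
  ]
}}

```text
time: 16.05
eef_pos: [0.4409, -0.1135, 0.0272]
orientation: [-0.0, 0.68, 0.733, -0.0]
contact_force: [-0.3, 0.0, -0.3]
opening: 0.0689
```

```bash
python3 -c "
from h import *
plan([.441,-.1133,.0275],94.3)"
```

```text
t 16.05 tcp [ 0.4409 -0.1135  0.0272] yaw 94.3 tilt z [-3.e-04  2.e-04 -1.e+00] open 0.0689 F [-0.3  0.  -0.3] J [-0.42 -0.09  2.17  0.    1.06 -2.06]
shift [ 0.2  0.1 -0.3] turn 0.0001
```

Call:
{"method": "jog_arm", "body": {
  "motion": [
    {"linear": [0,0,0],"delta_rot": [0,0,0]},
    {"linear": [0,0,0],"delta_rot": [0,0,0]},
    {"linear": [0,0,0],"delta_rot": [0,0,0]},
    {"linear": [0,0,0],"delta_rot": [0,0,0]},
    {"linear": [0,0,0],"delta_rot": [0,0,0]}
  ],
  "claw": 255
}}

```text
time: 16.55
eef_pos: [0.4415, -0.1137, 0.0278]
orientation: [0.001, 0.68, 0.733, 0.0]
contact_force: [0.1, -0.8, 2.2]
opening: 0.0391
```

```bash
python3 -c "
from h import *
c=snap('wrist','w15')
hsv=cv2.cvtColor(c['frame'],cv2.COLOR_RGB2HSV)
m=((hsv[...,2]>200)&(hsv[...,1]<30)).astype(np.uint8)
for k in cv2.findContours(m,0,1)[0]:
    if cv2.contourArea(k)>1200: print(cv2.boundingRect(k))
plan([.69,-.26,.24],90)"
```

```text
(284, 219, 83, 80)
(538, 169, 87, 182)
(508, 166, 41, 166)
t 16.6 tcp [ 0.4415 -0.1137  0.0278] yaw 94.31 tilt z [ 1.e-03 -4.e-04 -1.e+00] open 0.0391 F [ 0.5 -0.6  2.7] J [-0.42 -0.09  2.17  0.    1.06 -2.06]
shift [-164.6  237.1 -211.9] turn 0.0752
```

View pics/w15.png

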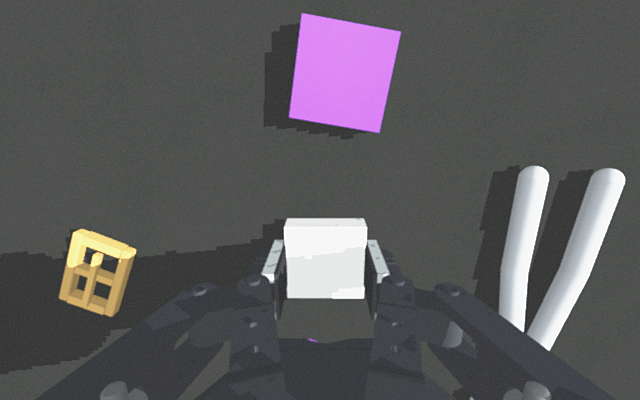

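Call:
{"method": "jog_arm", "body": {
  "motion": [
    {"linear": [0,0,-20],"delta_rot": [0,0,0]},
    {"linear": [0,0,-65],"delta_rot": [0,0,0]},
    {"linear": [0,0,-110],"delta_rot": [0,0,0]},
    {"linear": [0,0,-155],"delta_rot": [0,0,0]},
    {"linear": [0,0,-200],"delta_rot": [0,0,0]}
  ]
}}

```text
time: 17.1
eef_pos: [0.4404, -0.1132, 0.2285]
orientation: [-0.0, 0.68, 0.733, -0.0]
contact_force: [0.9, -1.2, 0.4]
opening: 0.0388
```

```bash
python3 -c "
from h import *
plan([.69,-.26,.24],90)"
```

```text
t 17.1 tcp [ 0.4404 -0.1132  0.2285] yaw 94.31 tilt z [-7.e-04  3.e-04 -1.e+00] open 0.0388 F [ 0.9 -1.2  0.4] J [-0.42 -0.36  2.02 -0.    1.47 -2.06]
shift [-165.1  237.9  -11.7] turn 0.0752
```

Call:
{"method": "jog_arm", "body": {
  "motion": [
    {"linear": [-27,38,-4],"delta_rot": [0,0,0.02]},
    {"linear": [-54,76,-8],"delta_rot": [0,0,0.04]},
    {"linear": [-81,115,-12],"delta_rot": [0,0,0.06]},
    {"linear": [-108,155,-12],"delta_rot": [0,0,0.075]},
    {"linear": [-136,195,-12],"delta_rot": [0,0,0.075]}
  ]
}}

```text
time: 17.6
eef_pos: [0.647, -0.2353, 0.2385]
orientation: [-0.0, 0.707, 0.707, -0.0]
contact_force: [0.9, 1.4, 0.4]
opening: 0.0389
```

Call:
{"method": "jog_arm", "body": {
  "motion": [
    {"linear": [-26,45,0],"delta_rot": [0,0,0]},
    {"linear": [-26,45,0],"delta_rot": [0,0,0]},
    {"linear": [-26,45,0],"delta_rot": [0,0,0]},
    {"linear": [-26,45,0],"delta_rot": [0,0,0]}
  ]
}}

```text
time: 18.0
eef_pos: [0.69, -0.26, 0.2391]
orientation: [-0.0, 0.707, 0.707, -0.0]
contact_force: [-0.3, 0.1, 0.3]
opening: 0.0388
```

```bash
python3 -c "
from h import *
import pickle
plan([.69,-.26,.24],90)
c=snap('wrist','w16');pickle.dump(c,open('w16.pkl','wb'))
print(proj(c,[.627,-.26,.118]), cast(c,[325.5,262],state()['eef_pos'][2]-.0128))"
```

```text
t 18.0 tcp [ 0.69   -0.26    0.2391] yaw 90.02 tilt z [-8.e-04  5.e-04 -1.e+00] open 0.0388 F [-0.3  0.1  0.3] J [-0.46  0.32  1.34  0.    1.48 -2.03]
shift [-0.  -0.  -0.9] turn 0.0004
[324.19420734 124.92361206] [ 0.68916801 -0.2591083   0.22719271]
```

View pics/w16.png

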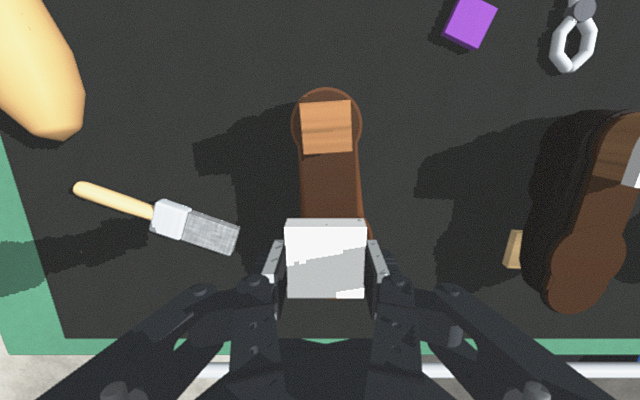

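```bash
python3 -c "
from h import *
import pickle
c=pickle.load(open('w16.pkl','rb'))
hsv=cv2.cvtColor(c['frame'],cv2.COLOR_RGB2HSV);print(hsv[127,326],hsv[95,326],hsv[175,330])
m=(hsv[...,2]>150)&(hsv[...,1]>60)
m[:85]=0;m[170:]=0;m[:,:280]=0;m[:,380:]=0
k=max(cv2.findContours(cv2.morphologyEx(m.astype(np.uint8),cv2.MORPH_OPEN,np.ones((7,7))),0,1)[0],key=cv2.contourArea);print(cv2.boundingRect(k))
W=cast(c,k[:,0].astype(float),.118)[:,:2]*1000; r=cv2.minAreaRect(W.astype(np.float32)); print(np.round(r[0],1),np.round(r[1],1),r[2])
x,y=r[0]; plan([x/1000+.0009,y/1000-.0009,.1428],90+ (r[2] if r[2]<45 else r[2]-90))
im=cv2.imread('pics/w16.png')[80:180,270:390];cv2.imwrite('pics/c16.png',cv2.resize(im,(720,600),interpolation=2))
"
```

```text
[ 13 126 200] [ 11 103  99] [ 13 105  92]
(300, 100, 52, 54)
[ 628.8 -258.6] [40.  40.2] 3.5947556495666504
t 18.05 tcp [ 0.69   -0.2598  0.24  ] yaw 90.03 tilt z [ 3.e-04 -1.e-04 -1.e+00] open 0.0393 F [ 0.6  0.7 -0.8] J [-0.46  0.32  1.34  0.    1.48 -2.03]
shift [  0.4 -60.2  97.2] turn -0.0623
```

View pics/c16.png

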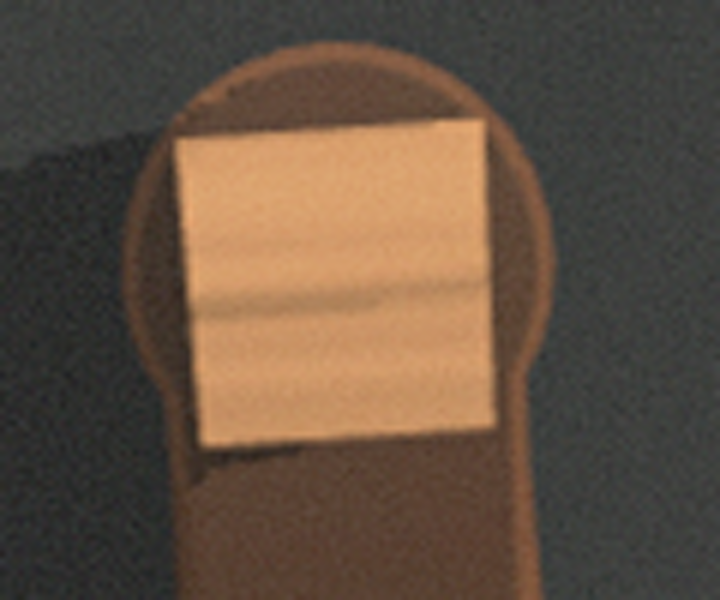

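Call:
{"method": "jog_arm", "body": {
  "motion": [
    {"linear": [0,-30,10],"delta_rot": [0,0,-0.03]},
    {"linear": [0,-60,30],"delta_rot": [0,0,-0.062]},
    {"linear": [0,-60,60],"delta_rot": [0,0,-0.062]},
    {"linear": [0,-60,80],"delta_rot": [0,0,-0.062]},
    {"linear": [0,-60,84],"delta_rot": [0,0,-0.062]}
  ]
}}

```text
time: 18.55
eef_pos: [0.6281, -0.2589, 0.1532]
orientation: [-0.002, 0.685, 0.729, -0.001]
contact_force: [0.1, 0.7, -1.3]
opening: 0.039
```

Call:
{"method": "jog_arm", "body": {
  "motion": [
    {"linear": [0,0,3],"delta_rot": [0,0,0]},
    {"linear": [0,0,5],"delta_rot": [0,0,0]},
    {"linear": [0,0,5],"delta_rot": [0,0,0]},
    {"linear": [0,0,5],"delta_rot": [0,0,0]},
    {"linear": [0,0,5],"delta_rot": [0,0,0]}
  ]
}}

```text
time: 19.05
eef_pos: [0.6312, -0.2607, 0.1512]
orientation: [0.001, 0.685, 0.729, 0.0]
contact_force: [-0.2, 0.7, 1.0]
opening: 0.0393
```

```bash
python3 -c "
from h import *
plan([.6296,-.2595,.1428],93.6)
c=snap('wrist','w17')"
```

```text
t 19.05 tcp [ 0.6312 -0.2607  0.1512] yaw 93.57 tilt z [ 1.2e-03 -7.0e-04 -1.0e+00] open 0.0393 F [-0.2  0.7  1. ] J [-0.5   0.26  1.56 -0.    1.32 -2.13]
shift [ 1.3 -1.5  8.4] turn -0.0006
```

View pics/w17.png

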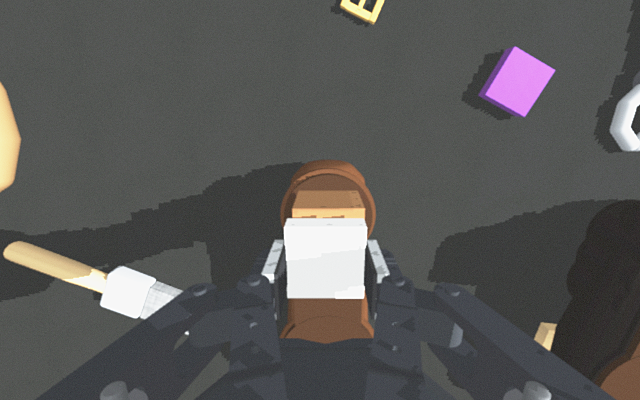

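Call:
{"method": "jog_arm", "body": {
  "motion": [
    {"linear": [0,-1,4],"delta_rot": [0,0,0]},
    {"linear": [0,-1,7],"delta_rot": [0,0,0]},
    {"linear": [0,-1,7],"delta_rot": [0,0,0]},
    {"linear": [0,-1,7],"delta_rot": [0,0,0]}
  ]
}}

```text
time: 19.5
eef_pos: [0.6295, -0.2605, 0.1429]
orientation: [-0.0, 0.685, 0.729, -0.0]
contact_force: [0.0, 0.1, 0.4]
opening: 0.039
```

Call:
{"method": "jog_arm", "body": {
  "motion": [
    {"linear": [0,0,1],"delta_rot": [0,0,0]},
    {"linear": [0,0,1],"delta_rot": [0,0,0]}
  ]
}}

```text
time: 19.7
eef_pos: [0.6296, -0.2606, 0.1428]
orientation: [-0.0, 0.685, 0.729, -0.0]
contact_force: [-2.5, 1.3, 3.8]
opening: 0.0393
```

Contact at the expected height; release and retreat.

Call:
{"method": "jog_arm", "body": {
  "motion": [
    {"linear": [0,0,0],"delta_rot": [0,0,0]},
    {"linear": [0,0,0],"delta_rot": [0,0,0]},
    {"linear": [0,0,0],"delta_rot": [0,0,0]},
    {"linear": [0,0,0],"delta_rot": [0,0,0]},
    {"linear": [0,0,0],"delta_rot": [0,0,0]}
  ],
  "claw": 50
}}

```text
time: 20.2
eef_pos: [0.6296, -0.2605, 0.1421]
orientation: [-0.0, 0.685, 0.729, -0.0]
contact_force: [-0.0, 0.3, -0.1]
opening: 0.069
```

Call:
{"method": "jog_arm", "body": {
  "motion": [
    {"linear": [0,0,-15],"delta_rot": [0,0,0]},
    {"linear": [0,0,-55],"delta_rot": [0,0,0]},
    {"linear": [0,25,-95],"delta_rot": [0,0,0]},
    {"linear": [0,60,-95],"delta_rot": [0,0,0]},
    {"linear": [0,60,-95],"delta_rot": [0,0,0]}
  ]
}}

```text
time: 20.7
eef_pos: [0.693, -0.2568, 0.2409]
orientation: [0.003, 0.684, 0.729, 0.001]
contact_force: [-0.2, 0.9, -0.6]
opening: 0.0687
```

```bash
python3 -c "
from h import *
plan([.69,-.26,.24],90)
c=snap('wrist','w18')"
```

```text
t 20.7 tcp [ 0.693  -0.2568  0.2409] yaw 93.65 tilt z [ 0.0059 -0.0021 -1.    ] open 0.0687 F [-0.2  0.9 -0.6] J [-0.46  0.32  1.34  0.    1.48 -2.09]
shift [-3.  -3.2  0.9] turn 0.0637
```

View pics/w18.png

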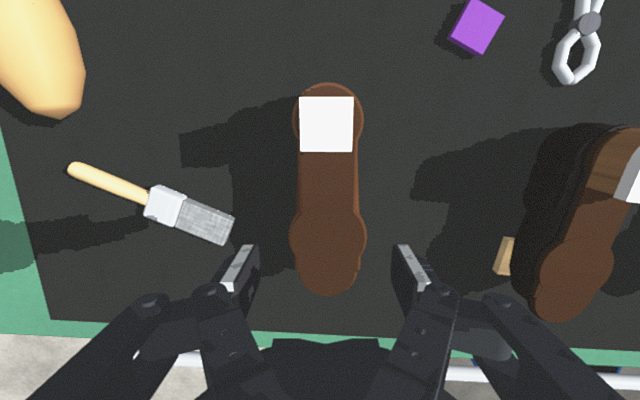

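Call:
{"method": "jog_arm", "body": {
  "motion": [
    {"linear": [-40,0,-25],"delta_rot": [0,0,0]},
    {"linear": [-80,0,-50],"delta_rot": [0,0,0]},
    {"linear": [-120,0,-50],"delta_rot": [0,0,0]},
    {"linear": [-160,-40,-50],"delta_rot": [0,0,0]},
    {"linear": [-200,-70,-50],"delta_rot": [0,0,0]}
  ]
}}

```text
time: 21.25
eef_pos: [0.6342, -0.4562, 0.2867]
orientation: [-0.001, 0.684, 0.729, -0.0]
contact_force: [-0.1, 0.4, 0.2]
opening: 0.0686
```

Call:
{"method": "jog_arm", "body": {
  "motion": [
    {"linear": [0,0,0],"delta_rot": [0,0,0]},
    {"linear": [0,0,0],"delta_rot": [0,0,0]},
    {"linear": [0,0,0],"delta_rot": [0,0,0]}
  ]
}}

```text
time: 21.55
eef_pos: [0.6358, -0.4545, 0.2873]
orientation: [-0.0, 0.685, 0.729, 0.0]
contact_force: [-0.4, -0.2, 0.7]
opening: 0.0684
```

Run:
```python
from h import *
t=snap('top','t19');s=snap('scene','s19')
T=cv2.imread('pics/t19.png');S=cv2.imread('pics/s19.png')
cr=lambda im,x,y,r=32: cv2.resize(im[y-r:y+r,x-r:x+r],(265,265),interpolation=2)
cv2.imwrite('pics/f19.png',np.vstack([np.hstack([cr(T,*p) for p in [(190,150),(302,145),(432,155)]]),np.hstack([cr(S,*p) for p in [(440,185),(356,238),(226,293)]])]))
for nm,c in (('top',t),('scene',s)):
    hsv=cv2.cvtColor(c['frame'],cv2.COLOR_RGB2HSV)
    m=((hsv[...,2]>190)&(hsv[...,1]<40)).astype(np.uint8)
    for k in cv2.findContours(m,0,1)[0]:
        if 60<cv2.contourArea(k)<1500:
            u=k[:,0].mean(0)
            for n,z in (('round',.136),('D',.122),('sq',.130),('mat',.015)):
                W=cast(c,k[:,0].astype(float),z)[:,:2]*1000
                exp={'round':(626,279),'D':(646,28),'sq':(628,-259),'mat':None}[n]
                r=cv2.minAreaRect(W.astype(np.float32))
                if (exp and np.hypot(*(np.array(r[0])-exp))<30) or (n=='mat' and 350<r[0][0]<560 and abs(r[0][1])<400): print(nm,n,u.round(),np.round(r[0],1),np.round(r[1],1),round(r[2],1))
```

```text
top mat [458. 244.] [ 438.  -334.6] [49.8 53.5] 26.6
top mat [311. 240.] [445.1   3.7] [124.1  45.8] 1.0
top mat [309. 197.] [541.1   9.6] [47.4 48.4] 45.3
top sq [438. 149.] [ 627.6 -259. ] [43.5 45.8] 1.0
top round [180. 145.] [624.3 279.8] [32.5 31.6] 1.0
top D [301. 138.] [646.  28.] [56.6 63.7] 87.2
scene sq [221. 291.] [ 630.1 -260.5] [46.3 44.5] 3.2
scene mat [168. 256.] [ 441.4 -336.4] [53.4 50.8] 22.8
scene D [356. 234.] [649.5  26.6] [59.6 64.1] 87.9
scene mat [322. 223.] [546.3   6.4] [47.2 50.7] 59.6
scene mat [300. 193.] [447.2   2. ] [123.   48.2] 0.9
scene round [447. 170.] [629.8 276.5] [32.4 38.7] 51.8
```

View pics/f19.png

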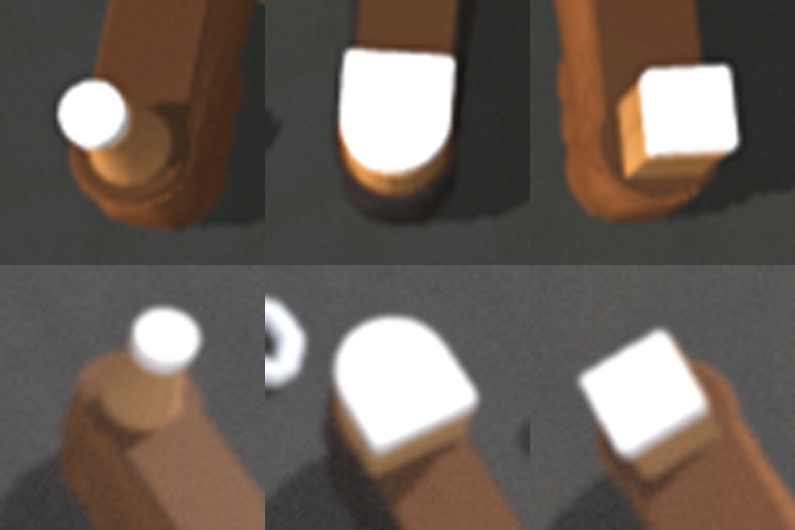

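View pics/t19.png

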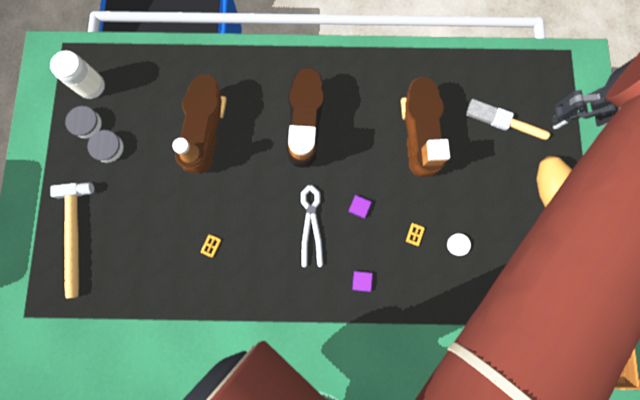

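```bash
python3 -c "
from h import *
s=state();print(s['time'],s['contact_force'],abs(s['joint_vel']).max());print(finish_job())"
```

```text
21.65 [ 0.40088935  0.45783192 -0.00444705] 0.006576725777687045
the job is handed in; nothing more can be done
None
```

All three tips are on their heels, and I handed the job in at about 21.7 s of the 83 s allowed. No verdict was reported, so the result rests on the checks below. I picked the white square at pixel (323, 146) in the wrist view. The two purple squares beside it, at (325, 41) and (330, 227), were left alone.

**Position:** in the top view the tips sat within about 2 mm of the heel centres I had measured.

| Tip | Measured centre (mm) | Heel centre (mm) |
|---|---|---|
| Small round | (624, 280) | (626, 279) |
| D | (646, 28) | (646.5, 28) |
| Square | (628, -259) | (629, -259) |

**Angle:** the D's straight edge faces the toe, and it and the square look lined up with their heels within about 3°. The top view put the square's angle about 2.6° away from my heel measurement. The scene view agreed with that measurement to within half a degree.

**Scene view:** it disagreed with the top view by up to about 6 mm, worst for the small round tip. That view also sees the sides of the tips, which shifts its readings.

**Left in place:** the large round tip measured within about 2 mm of its start. The puller measured within about 5 mm, because its bright contour moved with the changed shadow. In the last top picture it and both buckles look where they were; I did not measure the buckles again.

**At hand-in:** the arm was still and clear, with about 0.6 N on the tool, which is noise level.

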